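# Weigh a loaded optics tray on its sprung handle

### The arm

A 6-joint arm with a two-finger parallel gripper is mounted at the origin on the work surface. World frame = base frame: x ahead of the robot, y to its left, z up, the work surface at z = 0. Lengths are in mm, angles in rad, forces in N, time in s.
With the tool pointing down it reaches from about 275 to 1000 mm from the base axis. Payload 8.4 kg.
Tool frame: the origin (TCP) lies on the mounting face of the last link; the fingertips stand 173 mm ahead of it and the grasp point (between the pads) lies 155 mm ahead of it (arm.grip_point_offset is the distance from the TCP to the grasp point, in mm); z points along the fingers, y is the line along which they close (so a half turn about z gives the same grasp; the last joint's range is limited). The gripper opens to 85 mm and grips with 20 to 120 N. Pads are 22 mm wide; open, the fingers measure 114 mm over their backs; the gripper's body (76 mm by 85 mm) begins 54 mm behind the grasp point. The pads swing forward as they close: fully open they stand 13 mm farther back than shut.
Start: joints at [-1.257, 0.353, 1.633, -0, 1.155, -0.002], TCP at [194.11, -594.097, 404.681] pointing down, gripper open.
Joint ranges: [-2.63, 2.63], [-0.92, 2.1], [0.06, 2.66], [-1.3, 4.44], [0, 2.69], [-3.02, 3.02]. Speed limits (rad/s): [2.22, 2.22, 2.79, 3.14, 3.14, 3.14].

### API

Orientations are given as a 3x3 rotation matrix whose columns are the frame's x, y, z axes.
In Python, from bench import arm, eyes gives the robot as it stands.
- The arm moves only by the tool drive_tool, never from a script. Its argument "moves" is a list of rows, each a list of 3 entries, a list of its own where there are three numbers: the shift along the tool's x, y, z in mm, then the turn, a rotation vector about the tool's x, y, z in rad, then the opening, from 0 (shut) to 1 (fully open). In form: [[[dx, dy, dz], [ax, ay, az], hand], ...]. A call has exactly 8 rows; each row is the pose to reach, as a shift and turn from the pose commanded when the call began, along the tool's axes at that moment; what a row does not reach only later rows make up. A row lasts 1/8 s, in which the tool goes at most 62.5 mm and 10.7 degrees, less where a joint would pass 70% of its speed; a pose out of reach is approached as far as the arm can. A call with a gripper value outside its range is refused whole. The fingers move at their own pace and stop on an object; "grip_force" is the grip in N (left out, the last holds). Time passes only in rows, so rows that repeat a pose let the fingers close, or fill a call up. It gives the time, the measured TCP pose, the force, the opening and the grip force at its end, in the units of the state.
- arm.observe(): the state, without advancing time (a new reading comes with each control period).
- eyes.camera(name): name is "scene" or "top"; returns (picture, depth): 384x512x3 uint8, red, green, blue; 384x512 float32, mm along the optical axis (not along the pixel's ray), 0 where there is no reading.
- eyes.get_calibration(name): a dict with "K" (3x3 intrinsics, pixels), "dist" ([k1, k2, p1, p2, k3] as OpenCV has them; the pictures are not rectified), "R" (3x3) and "t" (3): a world point X has camera coordinates R X + t. Camera axes: x right, y down, z forward; pixel columns grow to the right and rows downward; lengths in mm; the calibration is good to about 2 mm. A picture is of the moment at which its call begins. get_calibration takes no time and is no camera call.
- arm.job_done(): hands the job in; it is judged then, once.
The state is a dict: "time": time; "joint_pos": joint angles; "joint_vel": joint speeds; "effort": joint torques, N m; "position": TCP position; "ee_rot": TCP orientation; "contact_force": force on the tool from outside, world axes, zero at the start; "ft_torque": the same for the moment, N m; "finger_gap": finger opening in mm; "finger_force": force on a finger pad.
Only numpy, scipy, OpenCV 4.12 (cv2) and the standard library are available. Lean on these libraries where they do the work, as an engineer would, in place of code of your own. Each camera call takes 0.05 s, during which the arm holds its last target. There are 200 camera calls.

### The job

Weigh the loaded aluminium tray on the green mat with its built-in spring scale. Take the black handle, draw it straight up until the dark ring on the white rod has just come out of the grey barrel (about 20 mm of pull) with the tray still standing on the mat, and keep it there for at least a second and a half to let the spring settle; then lift on until the tray hangs about 80 mm clear of the mat, level and steady with the lens and the heat sink still standing in it. Finish while holding it there: do not put it down or let go, and leave the other things on the bench where they are.

Things in the scene. Friction and masses are not known exactly. Their poses are not given: they have to be found in the camera images.
- mat: green cutting mat, fixed, 300 (x) by 450 (y) by 3 mm thick; origin at the centre of its underside on the bench, so its top is at z = 3 mm
- tray: aluminium tray, loose, 200 (its x) by 120 (its y) mm, walls 16 mm high and 4 mm thick, floor 4 mm thick; origin at the centre of its underside, z up. A grey barrel of the spring scale, 26 mm diameter (29 mm rim collar, 38 mm foot), is fixed upright at its centre and reaches 101 mm above the origin. Tray with barrel weighs 0.30 kg; its load adds 0.17 to 0.34 kg
- pull (a joint): how far the handle and its rod are drawn up out of the barrel, m: 0 at rest, 0.075 at the stop. A spring of about 120 N/m pulls it back, so the loaded tray leaves the mat when the handle is 38 to 53 mm out. The rod (10 mm, white) has one dark ring, 6 mm tall, whose lower edge comes level with the top of the barrel at about 0.020
- handle (a point): centre of the black bar handle on top of the rod, 75 long (along the tray's x) by 18 wide (along the tray's y) by 24 mm tall; at rest it lies 129 mm above the tray's origin on the tray's z axis, with 16 mm free under the bar. Turns with the tray. It does not turn on the barrel. Handle and rod weigh 0.05 kg
- lens: lens on a post, loose, standing in the tray at one end: steel foot 40 mm diameter and 10 mm thick, 12 mm post, round black 34 mm lens ring on top, 67 mm tall overall; origin at the centre of its underside, z up
- heatsink: bare aluminium finned heat sink, loose, standing in the tray at the other end from the lens: 40 by 50 mm, 28 mm tall; origin at the centre of its underside, z up
- jar: closed glass jar, 54 mm diameter, 80 mm tall, bystander beside the mat; origin at the centre of its underside
- dish: white bowl, 80 mm diameter, 22 mm tall, bystander beside the mat; origin at the centre of its underside
- driver: screwdriver, about 160 mm long, lying bystander beyond the mat; origin under its middle
- module: white electronics box with green terminals, 60 by 90 by 32 mm, bystander beside the mat; origin at the centre of its underside
There are look-alikes about, which are no part of the job. Of the things that look like the tray, take the one that is farthest to the robot's left at the start.

How it is judged:
By the outcome, as a careful person would: the job done as asked, in the order asked, and still so for the second after the job is handed in, while the arm keeps its last pose, push and grip.
It also fails if it takes over 38 s, if anything falls off the work surface, if the arm or the gripper's body presses on something with over 40 N, if the wrist force passes 120 N, or if a joint passes its speed limit or range.

## Working session

There is one attempt and no reset: what is moved stays moved. The work goes in short steps, Python scripts to look and compute and a tool call to move; the robot and the scene stay as the last step left them, time stands still between calls to the robot, and variables do not carry over. Pictures are saved under pics/ and viewed, at most 10 in all, crops included, and the job is handed in when it is done.

Besides the shell and the picture viewer there is one more tool, called after ">>>" as name(argument=value, ...) on one line, values as JSON. drive_tool: Moves the arm, as the interface text tells. Its arguments: {"type":"object","properties":{"moves":{"type":"array","items":{"type":"array"}},"grip_force":{"type":"number"}},"required":["moves"]}

```bash
mkdir -p pics; cat > h.py <<'E'
import numpy as np, cv2
from bench import arm, eyes
def shot(n,f=None):
    p,d=eyes.camera(n)
    if f: cv2.imwrite('pics/'+f,p[:,:,::-1])
    return p,d
def cal(n):
    c=eyes.get_calibration(n); return [np.array(c[k],float) for k in ('K','dist','R','t')]
def ray(n,uv):
    K,D,R,t=cal(n); q=cv2.undistortPoints(np.array(uv,float).reshape(-1,1,2),K,D).reshape(-1,2)
    return -R.T@t, np.c_[q,np.ones(len(q))]@R   # origin, dirs (depth scaled)
def onplane(n,uv,z):
    o,d=ray(n,uv); return o+d*((z-o[2])/d[:,2])[:,None]
def cloud(n,d):
    h,w=d.shape; vv,uu=np.mgrid[:h,:w]; o,r=ray(n,np.c_[uu.ravel(),vv.ravel()])
    return (o+r*d.reshape(-1,1)).reshape(h,w,3)
def proj(n,X):
    K,D,R,t=cal(n); return cv2.projectPoints(np.array(X,float).reshape(-1,3),cv2.Rodrigues(R)[0],t,K,D)[0].reshape(-1,2)
E
python3 - <<'E'
from h import *
for n in('scene','top'):
    p,d=shot(n,n+'0.png'); np.savez('pics/'+n+'0.npz',p=p,d=d)
    K,D,R,t=cal(n); print(n,-R.T@t,R[2],K[0,0])
s=arm.observe(); print(s['time'],s['position'],s['ee_rot'],s['finger_gap'])
E
```

```text
scene [1182.82194112  598.00423963  772.6652178 ] [-0.59190101 -0.58244716 -0.55714316] 396.77472454354665
top [ 286.62045015  -99.51322272 1277.07589018] [ 0.17178434  0.006452   -0.98511345] 401.13085329845615
0.1 [ 194.02973871 -593.88321509  404.01397733] [[ 9.50557343e-01  3.10548795e-01 -4.28987002e-04]
 [ 3.10549090e-01 -9.50556544e-01  1.23271570e-03]
 [-2.49580252e-05 -1.30498849e-03 -9.99999148e-01]] 85.60762618431563
```

View pics/scene0.png

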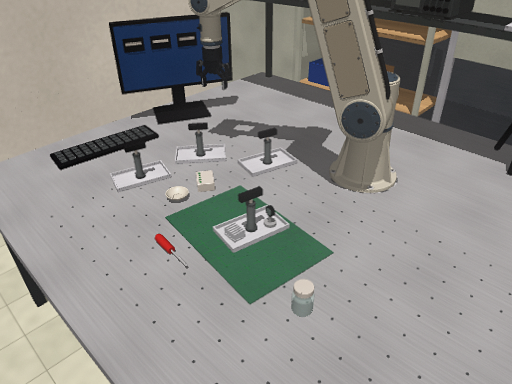

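View pics/top0.png

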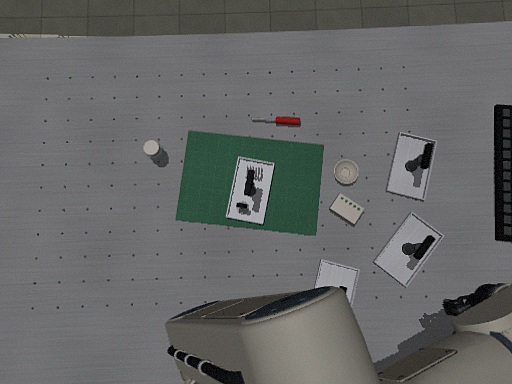

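The mat's tray is the one farthest left (top view, pixel about 250,190; scene view about 251,228). Its black handle is at about (250,181) in top and (251,195) in scene. The lens is at the near end and the heat sink at the far end. The look-alikes are all off the mat.

```bash
python3 - <<'E'
from h import *
res={}
for n,(u0,u1,v0,v1) in dict(scene=(225,280,175,222),top=(225,280,150,230)).items():
    z=np.load(f'pics/{n}0.npz'); p,d=z['p'].astype(int),z['d']; X=cloud(n,d)
    m=np.zeros(d.shape,bool); m[v0:v1,u0:u1]=1
    m&=(p.max(2)<60)&(X[:,:,2]>105)&(X[:,:,2]<160)
    k,l,st,c=cv2.connectedComponentsWithStats(m.astype(np.uint8)); i=1+st[1:,4].argmax(); m=l==i
    P=X[m]; print(n,st[i],c[i],'z pct',np.percentile(P[:,2],[2,50,90,98]))
    top=P[P[:,2]>np.percentile(P[:,2],90)-5]
    r=cv2.minAreaRect(top[:,:2].astype(np.float32)); print('rect',r,'mean',top.mean(0))
    a=np.linalg.svd(top[:,:2]-top[:,:2].mean(0),full_matrices=False)[2][0]; print('axis',a,np.degrees(np.arctan2(a[1],a[0])))
    res[n]=(m,top)
# rays two view: bbox centre of handle
cs={}
for n in res:
    ys,xs=np.nonzero(res[n][0]); r=cv2.minAreaRect(np.c_[xs,ys].astype(np.float32)); cs[n]=r[0]; print(n,r)
(o1,d1),(o2,d2)=[(lambda q:(q[0],q[1][0]))(ray(n,[cs[n]])) for n in('scene','top')]
s=np.linalg.lstsq(np.c_[d1,-d2],o2-o1,rcond=None)[0]; A=o1+d1*s[0];B=o2+d2*s[1]; print('tri',A,B)
# tray outline in top
z=np.load('pics/top0.npz'); p=z['p']; hsv=cv2.cvtColor(p,cv2.COLOR_RGB2HSV)
mat=((hsv[...,0]>60)&(hsv[...,0]<95)&(hsv[...,1]>90)).astype(np.uint8)
cn=max(cv2.findContours(mat,cv2.RETR_EXTERNAL,2)[0],key=cv2.contourArea)
f=np.zeros_like(mat); cv2.drawContours(f,[cv2.convexHull(cn)],-1,1,-1); f=cv2.erode(f,np.ones((7,7)))
br=((p.min(2)>130)&(f>0)).astype(np.uint8); P=np.argwhere(br)[:,::-1]
# biggest blob hull
k,l,st,c=cv2.connectedComponentsWithStats(br); i=1+st[1:,4].argmax(); P=np.argwhere(l==i)[:,::-1]
h=cv2.convexHull(P.astype(np.float32)).reshape(-1,2); W=onplane('top',h,19)[:,:2]
print('tray',cv2.minAreaRect(W.astype(np.float32)))
# heights around the barrel axis
X=cloud('top',z['d']);print('floor z by pixels',X[200,220],X[165,245])
for u,v in((257,173),(242,206)): print(X[v,u])
E
```

```text
scene [239 187  23  16 214] [249.81775701 194.38785047] z pct [122.71480007 137.80983966 144.64430181 145.62001842]
rect ((521.4769897460938, -68.20803833007812), (18.296545028686523, 68.98088836669922), 78.114013671875) mean [523.36933468 -68.19432286 143.15323807]
axis [ 0.97416984 -0.22581659] -13.050901171450008
top [244 170  11  26 167] [248.95808383 182.46706587] z pct [125.38314322 143.10455512 145.85537591 147.60075632]
rect ((517.147216796875, -74.02565002441406), (17.243539810180664, 73.64501190185547), 76.56114959716797) mean [516.02834704 -73.51072766 143.76719063]
axis [-0.97637416  0.21608678] 167.5207060602926
scene ((249.966064453125, 194.4049835205078), (9.215617179870605, 24.418018341064453), 70.34617614746094)
top ((249.15382385253906, 182.2307586669922), (6.6679487228393555, 25.495098114013672), 11.309932708740234)
tri [517.88059364 -72.986494   129.52555204] [519.26179376 -74.59029231 129.77078141]
tray ((518.0046997070312, -73.78923797607422), (119.2859878540039, 198.42660522460938), 77.38632202148438)
floor z by pixels [489.55443857  23.40335188   3.68840166] [601.72377007 -59.94389612   7.05105897]
[568.62321855 -98.1936153   30.121714  ]
[457.58910082 -49.84157729  75.99046208]
```

>>> drive_tool(moves=[[[40,-34,0],[0,0,0.046],1],[[82,-69,0],[0,0,0.094],1],[[124,-104,0],[0,0,0.142],1],[[166,-139,0],[0,0,0.19],1],[[208,-174,0],[0,0,0.238],1],[[250,-209,0],[0,0,0.286],1],[[290,-243,0],[0,0,0.333],1],[[329,-276,0],[0,0,0.377],1]])

```text
time: 1.1
position: [421.7, -227.9, 404.6]
ee_rot: [[0.998, -0.063, -0.0], [-0.063, -0.998, 0.0], [-0.0, -0.0, -1.0]]
contact_force: [0.5, -0.3, -0.4]
finger_gap: 85.8
finger_force: 0.0
```

```bash
cat >> h.py <<'E'
def togo(target,yaw):
    s=arm.observe(); R=np.array(s['ee_rot']); c,n=np.cos(yaw),np.sin(yaw)
    Rt=np.array([[c,n,0],[n,-c,0],[0,0,-1.]])
    print('t',s['time'],'pos',np.round(s['position'],1),'F',np.round(s['contact_force'],2),'gap',round(s['finger_gap'],1),'ff',s['finger_force'])
    print('shift',np.round(R.T@(np.array(target)-s['position']),1),'turn',np.round(cv2.Rodrigues(R.T@Rt)[0].ravel(),4))
E
python3 -c "
from h import *
togo([518,-73.5,404.7],np.radians(-12.7))"
```

```text
t 1.1 pos [ 421.7 -227.9  404.6] F [ 0.45 -0.31 -0.41] gap 85.8 ff 0.0
shift [ 8.650e+01 -1.601e+02 -1.000e-01] turn [-0.     0.     0.159]
```

>>> drive_tool(moves=[[[20,-38,0],[0,0,0.04],1],[[44,-82,0],[0,0,0.08],1],[[66,-122,0],[0,0,0.12],1],[[80,-148,0],[0,0,0.15],1],[[87,-160,0],[0,0,0.159],1],[[87,-160,0],[0,0,0.159],1],[[87,-160,0],[0,0,0.159],1],[[87,-160,0],[0,0,0.159],1]])

```text
time: 2.1
position: [517.3, -76.1, 404.7]
ee_rot: [[0.976, -0.219, -0.0], [-0.219, -0.976, -0.0], [-0.0, 0.0, -1.0]]
contact_force: [-1.0, -0.3, 0.4]
finger_gap: 85.4
finger_force: 0.0
```

```bash
python3 -c "
from h import *
togo([518,-73.5,286],np.radians(-12.7))
a,_=shot('scene');b,_=shot('top')
cv2.imwrite('pics/c1.png',np.hstack([cv2.resize(a[100:250,180:330],(400,400)),cv2.resize(b[100:250,180:330],(400,400))])[:,:,::-1])"
```

```text
t 2.1 pos [517.3 -76.1 404.7] F [-1.   -0.27  0.44] gap 85.4 ff 0.0
shift [ 1.000e-01 -2.700e+00  1.187e+02] turn [0.0002 0.0001 0.0005]
```

View pics/c1.png

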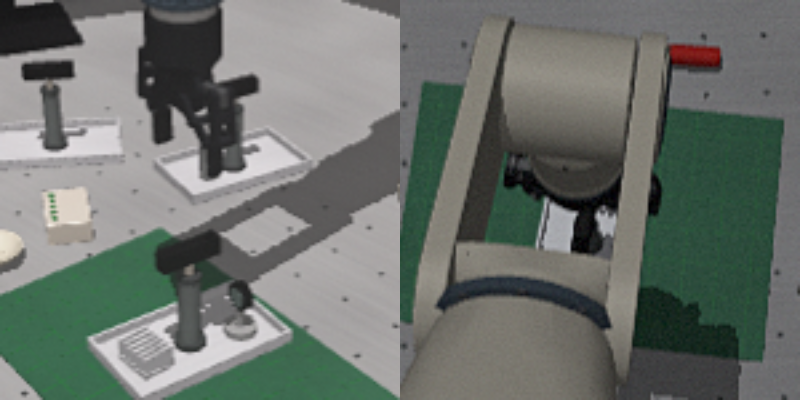

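Scene crop: the open gripper (about 190,110) is above the handle (190,250), with its fingers straddling the bar's width. I'm descending now with a small y correction.

>>> drive_tool(moves=[[[0,-1,15],[0,0,0],1],[[0,-2.5,35],[0,0,0],1],[[0,-2.5,57],[0,0,0],1],[[0,-2.5,79],[0,0,0],1],[[0,-2.5,99],[0,0,0],1],[[0,-2.5,112],[0,0,0],1],[[0,-2.5,119],[0,0,0],1],[[0,-2.5,119],[0,0,0],1]])

```text
time: 3.2
position: [518.2, -72.8, 285.4]
ee_rot: [[0.976, -0.218, -0.001], [-0.218, -0.976, 0.0], [-0.001, 0.0, -1.0]]
contact_force: [-0.4, -0.6, 0.3]
finger_gap: 85.6
finger_force: 0.0
```

```bash
python3 -c "
from h import *
togo([518,-73.5,286],np.radians(-12.7))
a,_=shot('scene')
cv2.imwrite('pics/c2.png',cv2.resize(a[130:260,190:320],(600,600),interpolation=3)[:,:,::-1])"
```

```text
t 3.2 pos [518.2 -72.8 285.4] F [-0.37 -0.57  0.29] gap 85.6 ff 0.0
shift [-0.1  0.8 -0.6] turn [0.0001 0.0006 0.0014]
```

View pics/c2.png

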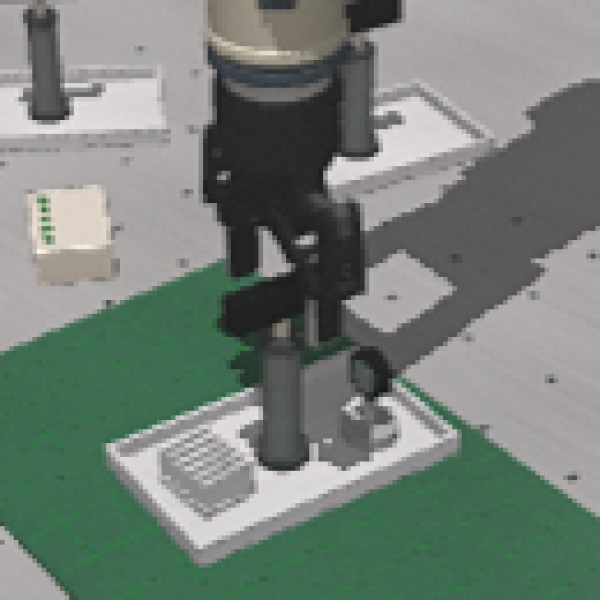

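The handle bar lies between the two fingers (fingers at about 240,260 and 325,310 in the crop). I'm closing.

>>> drive_tool(moves=[[[0,0.5,0],[0,0,0],0.5],[[0,0.5,0],[0,0,0],0.3],[[0,0.5,0],[0,0,0],0],[[0,0.5,0],[0,0,0],0],[[0,0.5,0],[0,0,0],0],[[0,0.5,0],[0,0,0],0],[[0,0.5,0],[0,0,0],0],[[0,0.5,0],[0,0,0],0]], grip_force=80)

```text
time: 4.25
position: [518.2, -73.4, 286.0]
ee_rot: [[0.976, -0.218, 0.0], [-0.218, -0.976, -0.0], [0.0, 0.0, -1.0]]
contact_force: [-2.2, -1.8, 5.4]
finger_gap: 17.1
finger_force: 78.1
```

```bash
python3 -c "
from h import *
togo([518,-73.5,306],np.radians(-12.7))
a,_=shot('scene')
cv2.imwrite('pics/c3.png',cv2.resize(a[130:260,190:320],(600,600),interpolation=3)[:,:,::-1])"
```

```text
t 4.25 pos [518.2 -73.4 286. ] F [-2.16 -1.76  5.37] gap 17.1 ff 78.14879179000854
shift [ -0.2   0.2 -20. ] turn [ 0.0002 -0.0003  0.0015]
```

View pics/c3.png

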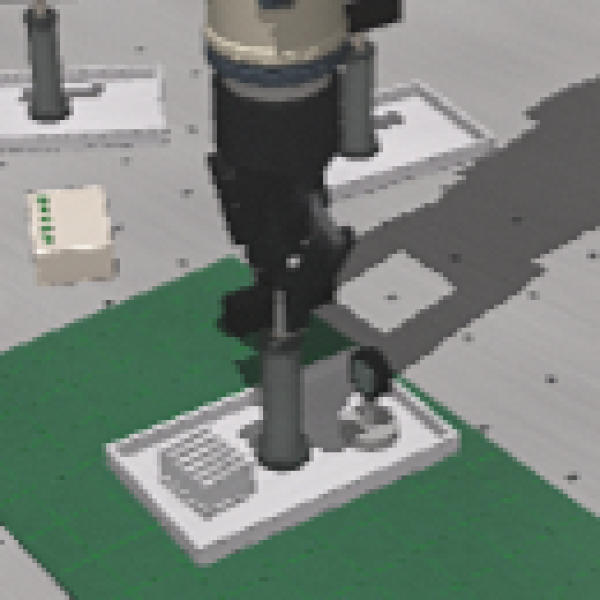

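The grip is firm (gap 17.1 mm, 78 N) and the tray has not moved. Next I draw slowly up 20.5 mm.

>>> drive_tool(moves=[[[0,0,-2],[0,0,0],0],[[0,0,-5],[0,0,0],0],[[0,0,-9],[0,0,0],0],[[0,0,-13],[0,0,0],0],[[0,0,-16.5],[0,0,0],0],[[0,0,-19],[0,0,0],0],[[0,0,-20.5],[0,0,0],0],[[0,0,-20.5],[0,0,0],0]])

```text
time: 5.3
position: [518.1, -73.2, 306.2]
ee_rot: [[0.976, -0.218, -0.0], [-0.218, -0.976, 0.0], [-0.0, -0.0, -1.0]]
contact_force: [1.0, -1.0, -3.4]
finger_gap: 16.9
finger_force: 78.0
```

```bash
python3 -c "
from h import *
togo([518,-73.5,306.5],np.radians(-12.7))
a,d=shot('scene')
print('barrel top px',proj('scene',[[518,-73.5,104],[518,-73.5,110],[518,-73.5,140]]))
c=a[180:240,225:285]
cv2.imwrite('pics/c4.png',cv2.resize(c,(600,600),interpolation=3)[:,:,::-1])"
```

```text
t 5.3 pos [518.1 -73.2 306.2] F [ 0.96 -1.03 -3.39] gap 16.9 ff 78.01234602928162
shift [-0.1  0.3 -0.3] turn [-0.0001  0.      0.0014]
barrel top px [[249.96276443 201.58680149]
 [249.92718151 199.90266292]
 [249.74631731 191.33258857]]
```

View pics/c4.png

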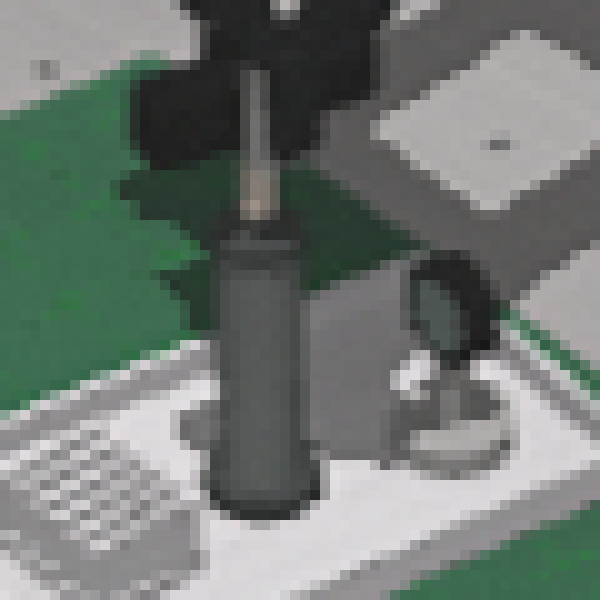

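The ring is near the rim: the white rod ends at crop y of about 218, with dark below it and the rim front at about 240. I'll compare this with the at-rest picture to see exactly where the ring stands.

```bash
python3 -c "
from h import *
z=np.load('pics/scene0.npz')['p'].astype(float)
a=np.mean([shot('scene')[0].astype(float) for _ in range(6)],0)
print('row rest now (cols 250,251 mean gray) ; rest cols 248 253')
for r in range(190,210): print(r,z[r,249:253].mean(1).round(),a[r,249:253].mean(1).round(), a[r,246:249].mean(1).round(),a[r,250])
togo([518,-73.5,306.5],np.radians(-12.7))
"
```

```text
row rest now (cols 250,251 mean gray) ; rest cols 248 253
190 [57. 45. 44. 38.] [ 72. 102.  71.  33.] [34. 33. 30.] [102.66666667 102.66666667 101.16666667]
191 [41. 41. 42. 42.] [ 72. 110.  87.  38.] [34. 33. 30.] [111.5        110.16666667 109.5       ]
192 [43. 42. 43. 42.] [ 70. 110.  86.  33.] [34. 33. 30.] [110.16666667 109.83333333 108.5       ]
193 [43. 40. 40. 38.] [ 70. 109.  86.  34.] [34. 32. 30.] [109.5        109.16666667 108.        ]
194 [41. 40. 40. 38.] [ 69. 109.  88.  40.] [32. 32. 31.] [109.33333333 109.         107.66666667]
195 [40. 41. 40. 39.] [ 76. 107.  91.  46.] [41. 46. 48.] [107.83333333 107.16666667 106.        ]
196 [39. 37. 38. 39.] [ 86. 107. 109.  86.] [50. 48. 57.] [109.33333333 107.33333333 105.16666667]
197 [39. 40. 39. 36.] [ 97. 121. 122.  96.] [49. 48. 58.] [127.83333333 121.5        114.66666667]
198 [38. 37. 33. 42.] [ 97. 125. 121.  90.] [49. 47. 57.] [132.5        124.83333333 116.83333333]
199 [ 34.  47.  95. 106.] [ 97. 124. 121.  90.] [49. 48. 57.] [131.5 123.5 116.5]
200 [ 85. 120. 125. 102.] [116. 145. 123.  91.] [49. 47. 56.] [153.33
[... 313 characters left out ...]
6.5       ]
204 [76. 78. 79. 79.] [79. 78. 76. 76.] [51. 66. 77.] [76.33333333 78.5        78.66666667]
205 [65. 64. 69. 66.] [63. 62. 64. 59.] [51. 56. 61.] [60.16666667 62.66666667 61.83333333]
206 [61. 60. 63. 61.] [59. 58. 59. 62.] [54. 66. 66.] [57.33333333 59.         57.66666667]
207 [80. 76. 80. 69.] [78. 77. 80. 69.] [58. 68. 75.] [76.33333333 78.33333333 76.66666667]
208 [85. 87. 88. 84.] [85. 87. 87. 84.] [59. 75. 82.] [85.5        87.83333333 87.16666667]
209 [87. 87. 86. 86.] [86. 87. 87. 85.] [58. 76. 82.] [86.5        88.5        87.16666667]
t 5.65 pos [518.2 -73.2 306.1] F [ 0.61 -0.97 -3.08] gap 17.1 ff 78.01194190979004
shift [-0.1  0.3 -0.4] turn [-0.      0.0001  0.0015]
```

White ended near row 203.0 at rest and now ends near 202, with a dark ring over rows 202–203. So the ring is mostly out. I'll raise 1.2 mm more, hold, and recheck.

>>> drive_tool(moves=[[[0,0,-0.5],[0,0,0],0],[[0,0,-1.2],[0,0,0],0],[[0,0,-1.2],[0,0,0],0],[[0,0,-1.2],[0,0,0],0],[[0,0,-1.2],[0,0,0],0],[[0,0,-1.2],[0,0,0],0],[[0,0,-1.2],[0,0,0],0],[[0,0,-1.2],[0,0,0],0]])

```text
time: 6.65
position: [518.2, -73.2, 307.4]
ee_rot: [[0.976, -0.218, -0.0], [-0.218, -0.976, 0.0], [-0.0, -0.0, -1.0]]
contact_force: [0.2, -1.4, -2.4]
finger_gap: 16.6
finger_force: 78.0
```

```bash
python3 -c "
from h import *
z=np.load('pics/scene0.npz')['p'].astype(float)
a=np.mean([shot('scene')[0].astype(float) for _ in range(6)],0)
for r in range(199,206): print(r,z[r,246:256].mean(1).round(),a[r,246:256].mean(1).round())
print('handle left end cols 240-245')
for r in range(184,206): print(r,z[r,240:246].mean(1).round(),a[r,240:246].mean(1).round())
togo([518,-73.5,306.5],np.radians(-12.7))
"
```

```text
199 [ 37.  38.  35.  34.  47.  95. 106.  81.  81.  84.] [ 49.  48.  57.  96. 124. 122.  91.  45.  48.  49.]
200 [ 36.  37.  39.  85. 120. 125. 102.  59.  75.  85.] [ 49.  47.  56. 117. 147. 124.  92.  44.  48.  50.]
201 [ 48.  50.  57.  98. 125. 122.  90.  45.  56.  76.] [48. 46. 46. 65. 88. 76. 50. 44. 46. 49.]
202 [ 53.  50.  58.  98. 127. 127.  93.  58.  74.  79.] [47. 47. 43. 50. 54. 49. 44. 44. 46. 48.]
203 [51. 50. 49. 60. 80. 86. 80. 77. 76. 72.] [47. 45. 60. 74. 66. 55. 45. 45. 46. 47.]
204 [54. 50. 60. 76. 78. 79. 79. 77. 62. 65.] [50. 67. 77. 79. 78. 78. 76. 74. 61. 45.]
205 [64. 51. 61. 65. 64. 69. 66. 55. 54. 72.] [51. 56. 60. 62. 61. 64. 59. 57. 51. 47.]
handle left end cols 240-245
184 [167. 164. 164. 165. 164. 162.] [169. 169. 170. 173. 144.  64.]
185 [130. 150. 169. 164. 163. 165.] [133. 155. 178. 151.  84.  42.]
186 [ 88.  99. 143. 171. 166. 165.] [79. 76. 81. 55. 38. 35.]
187 [ 83.  84.  90. 123. 161. 169.] [39. 37. 37. 33. 35. 37.]
188 [ 86.  83.  84.  85. 111. 151.] [36. 36. 37. 37. 37. 38.]
189 [ 85.  84.  82.  83.  85. 101.] [37. 37. 38. 37. 36. 33.]
190 [85. 85
[... 318 characters left out ...]
. 40.]
196 [38. 42. 39. 38. 39. 40.] [42. 36. 37. 43. 49. 49.]
197 [37. 38. 39. 37. 42. 38.] [49. 49. 49. 50. 49. 51.]
198 [36. 39. 39. 37. 39. 38.] [50. 50. 50. 50. 50. 49.]
199 [38. 38. 37. 38. 37. 38.] [50. 50. 50. 49. 50. 49.]
200 [37. 37. 36. 38. 38. 37.] [48. 49. 49. 48. 50. 49.]
201 [35. 33. 34. 35. 39. 43.] [47. 47. 48. 49. 49. 48.]
202 [64. 37. 41. 65. 79. 69.] [79. 80. 66. 47. 48. 48.]
203 [83. 81. 81. 83. 85. 72.] [82. 83. 81. 66. 47. 47.]
204 [83. 82. 81. 82. 83. 74.] [81. 82. 83. 82. 67. 45.]
205 [82. 78. 78. 82. 82. 80.] [81. 78. 78. 83. 84. 68.]
t 6.95 pos [518.1 -73.2 307.4] F [ 0.08 -1.06 -2.76] gap 17.1 ff 78.02224159240723
shift [-0.1  0.3  0.9] turn [0.     0.0001 0.0014]
```

The handle's lower edge rose about 5.95 px, which is roughly 21 mm of pull. The dark ring is now fully visible (rows 201.4–203.1). Next I hold for 2 s.

>>> drive_tool(moves=[[[0,0,0],[0,0,0],0],[[0,0,0],[0,0,0],0],[[0,0,0],[0,0,0],0],[[0,0,0],[0,0,0],0],[[0,0,0],[0,0,0],0],[[0,0,0],[0,0,0],0],[[0,0,0],[0,0,0],0],[[0,0,0],[0,0,0],0]])

```text
time: 7.95
position: [518.2, -73.2, 307.4]
ee_rot: [[0.976, -0.218, -0.0], [-0.218, -0.976, 0.0], [-0.0, -0.0, -1.0]]
contact_force: [0.1, -0.7, -3.0]
finger_gap: 16.9
finger_force: 78.0
```

>>> drive_tool(moves=[[[0,0,0],[0,0,0],0],[[0,0,0],[0,0,0],0],[[0,0,0],[0,0,0],0],[[0,0,0],[0,0,0],0],[[0,0,0],[0,0,0],0],[[0,0,0],[0,0,0],0],[[0,0,0],[0,0,0],0],[[0,0,0],[0,0,0],0]])

```text
time: 8.95
position: [518.2, -73.2, 307.4]
ee_rot: [[0.976, -0.218, -0.0], [-0.218, -0.976, 0.0], [-0.0, -0.0, -1.0]]
contact_force: [-0.3, -0.8, -3.2]
finger_gap: 16.8
finger_force: 78.0
```

>>> drive_tool(moves=[[[0,0,-1],[0,0,0],0],[[0,0,-4],[0,0,0],0],[[0,0,-8],[0,0,0],0],[[0,0,-12],[0,0,0],0],[[0,0,-16],[0,0,0],0],[[0,0,-20],[0,0,0],0],[[0,0,-23],[0,0,0],0],[[0,0,-26],[0,0,0],0]], grip_force=110)

```text
time: 9.95
position: [518.1, -73.2, 333.5]
ee_rot: [[0.976, -0.218, -0.0], [-0.218, -0.976, 0.0], [-0.0, -0.0, -1.0]]
contact_force: [0.1, -0.1, -4.9]
finger_gap: 16.5
finger_force: 108.1
```

>>> drive_tool(moves=[[[0,0,-2],[0,0,0],0],[[0,0,-4],[0,0,0],0],[[0,0,-6],[0,0,0],0],[[0,0,-8],[0,0,0],0],[[0,0,-10],[0,0,0],0],[[0,0,-13],[0,0,0],0],[[0,0,-16],[0,0,0],0],[[0,0,-18],[0,0,0],0]])

```text
time: 10.95
position: [518.2, -73.2, 351.7]
ee_rot: [[0.976, -0.218, 0.0], [-0.218, -0.976, -0.0], [0.0, -0.0, -1.0]]
contact_force: [0.1, -0.2, -5.2]
finger_gap: 16.6
finger_force: 108.1
```

```bash
python3 -c "
from h import *
a,d=shot('scene')
togo([518,-73.5,351],np.radians(-12.7))
cv2.imwrite('pics/c5.png',cv2.resize(a[130:260,190:320],(600,600),interpolation=3)[:,:,::-1])"
```

```text
t 11.0 pos [518.3 -73.2 351.8] F [-0.15 -0.17 -5.92] gap 16.6 ff 108.13983678817749
shift [-0.2  0.3  0.8] turn [-0.     -0.0005  0.0015]
```

View pics/c5.png

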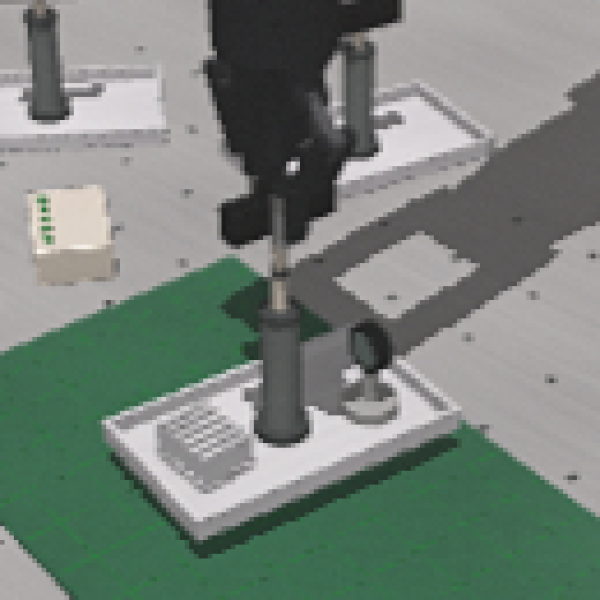

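The tray hangs about 20 mm clear and looks level, with the heat sink (205,450) and lens (370,370) upright. I'll lift gently and then measure.

>>> drive_tool(moves=[[[0,0,-2],[0,0,0],0],[[0,0,-5],[0,0,0],0],[[0,0,-9],[0,0,0],0],[[0,0,-13],[0,0,0],0],[[0,0,-17],[0,0,0],0],[[0,0,-21],[0,0,0],0],[[0,0,-25],[0,0,0],0],[[0,0,-29],[0,0,0],0]])

```text
time: 12.0
position: [518.2, -73.2, 380.7]
ee_rot: [[0.976, -0.218, -0.0], [-0.218, -0.976, 0.0], [-0.0, -0.0, -1.0]]
contact_force: [-0.5, -0.2, -6.1]
finger_gap: 16.2
finger_force: 108.1
```

>>> drive_tool(moves=[[[0,0,-4],[0,0,0],0],[[0,0,-8],[0,0,0],0],[[0,0,-12],[0,0,0],0],[[0,0,-16],[0,0,0],0],[[0,0,-20],[0,0,0],0],[[0,0,-23],[0,0,0],0],[[0,0,-25],[0,0,0],0],[[0,0,-26],[0,0,0],0]])

```text
time: 13.0
position: [518.2, -73.2, 406.4]
ee_rot: [[0.976, -0.218, 0.0], [-0.218, -0.976, 0.0], [0.0, -0.0, -1.0]]
contact_force: [-1.0, -0.1, -6.5]
finger_gap: 16.4
finger_force: 108.1
```

>>> drive_tool(moves=[[[0,0,0],[0,0,0],0],[[0,0,0],[0,0,0],0],[[0,0,0],[0,0,0],0],[[0,0,0],[0,0,0],0],[[0,0,0],[0,0,0],0],[[0,0,0],[0,0,0],0],[[0,0,0],[0,0,0],0],[[0,0,0],[0,0,0],0]])

```text
time: 14.0
position: [518.2, -73.2, 406.4]
ee_rot: [[0.976, -0.218, -0.0], [-0.218, -0.976, 0.0], [-0.0, 0.0, -1.0]]
contact_force: [-0.0, -0.2, -6.8]
finger_gap: 16.5
finger_force: 108.1
```

```bash
python3 -c "
from h import *
a,d=shot('scene')
togo([518,-73.5,406],np.radians(-12.7))
cv2.imwrite('pics/c6.png',cv2.resize(a[110:260,180:330],(600,600),interpolation=3)[:,:,::-1])
X=cloud('scene',d); z0=np.load('pics/scene0.npz'); X0=cloud('scene',z0['d'])
ax=np.array([.9755,-.2198]); ay=np.array([.2198,.9755])
for n,Y,p,zr in(('rest',X0,z0['p'],(2,12)),('now',X,a,(60,115))):
    q=Y[...,:2]-[518,-73.5]; u,v=q@ax,q@ay
    m=(abs(u)<95)&(abs(v)<55)&(p.min(2)>120)&(Y[...,2]>zr[0])&(Y[...,2]<zr[1])
    A=np.c_[u[m],v[m],np.ones(m.sum())]; c=A*1; b=Y[...,2][m]
    for _ in range(5):
        s=np.linalg.lstsq(A,b,rcond=None)[0]; k=abs(A@s-b)<2.5; A,b=A[k],b[k]
    print(n,m.sum(),k.sum(),'tilt deg',np.degrees(s[:2]),'floor z',s[2])
"
```

```text
t 14.05 pos [518.2 -73.2 406.4] F [-0.85 -0.77 -6.24] gap 16.4 ff 108.14755439758301
shift [-0.1  0.3  0.4] turn [0.     0.     0.0015]
rest 662 561 tilt deg [-0.07320494 -0.23500812] floor z 7.000952948114802
now 951 138 tilt deg [ 3.96548409 -0.14201477] floor z 88.76405304237672
```

View pics/c6.png

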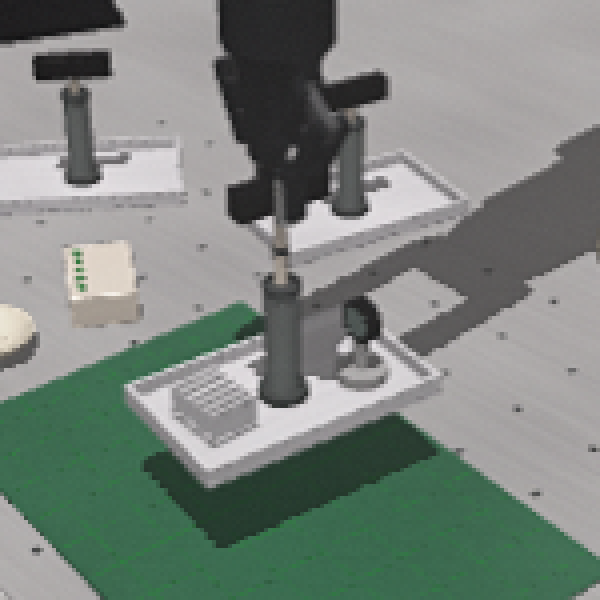

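```bash
python3 -c "
from h import *
a,d=shot('scene')
X=cloud('scene',d); ax=np.array([.9755,-.2198]); ay=np.array([.2198,.9755])
q=X[...,:2]-[518,-73.5]; u,v=q@ax,q@ay
m=(abs(u)<93)&(abs(v)<53)&(X[...,2]>55)&(X[...,2]<110)&(a.min(2)>165)
print(np.histogram(X[...,2][m],np.arange(55,112,3)))
z0=np.median(X[...,2][m])
A=np.c_[u[m],v[m],np.ones(m.sum())]; b=X[...,2][m]; k=abs(b-z0)<8
for _ in range(8):
    s=np.linalg.lstsq(A[k],b[k],rcond=None)[0]; k=abs(A@s-b)<3
print(k.sum(),m.sum(),'tilt',np.degrees(s[:2]),'floor z',s[2],'clear',s[2]-7)
s=arm.observe();print(s['time'],s['ft_torque'])
"
```

```text
(array([  0,   0,   0,   0,   0,   0,   0,   0, 107, 309,  40,  10,  19,
         9,   4,   1,   8,  19]), array([ 55,  58,  61,  64,  67,  70,  73,  76,  79,  82,  85,  88,  91,
        94,  97, 100, 103, 106, 109]))
439 537 tilt [ 0.14024729 -0.07651733] floor z 82.93404220509582 clear 75.93404220509582
14.1 [-0.02374783 -0.01545154  0.02184911]
```

The tray is level (0.1°) and 76 mm clear. I raise it 4 mm more and let it settle.

>>> drive_tool(moves=[[[0,0,-1],[0,0,0],0],[[0,0,-2],[0,0,0],0],[[0,0,-3],[0,0,0],0],[[0,0,-4],[0,0,0],0],[[0,0,-4],[0,0,0],0],[[0,0,-4],[0,0,0],0],[[0,0,-4],[0,0,0],0],[[0,0,-4],[0,0,0],0]])

```text
time: 15.1
position: [518.2, -73.3, 410.3]
ee_rot: [[0.976, -0.218, -0.0], [-0.218, -0.976, -0.0], [-0.0, 0.0, -1.0]]
contact_force: [-0.3, -0.2, -4.5]
finger_gap: 16.7
finger_force: 108.1
```

>>> drive_tool(moves=[[[0,0,0],[0,0,0],0],[[0,0,0],[0,0,0],0],[[0,0,0],[0,0,0],0],[[0,0,0],[0,0,0],0],[[0,0,0],[0,0,0],0],[[0,0,0],[0,0,0],0],[[0,0,0],[0,0,0],0],[[0,0,0],[0,0,0],0]])

```text
time: 16.1
position: [518.2, -73.2, 410.4]
ee_rot: [[0.976, -0.218, -0.0], [-0.218, -0.976, 0.0], [-0.0, -0.0, -1.0]]
contact_force: [-0.2, 0.2, -6.1]
finger_gap: 16.5
finger_force: 108.1
```

```bash
python3 -c "
from h import *
ax=np.array([.9755,-.2198]); ay=np.array([.2198,.9755])
for i in range(3):
    a,d=shot('scene')
    X=cloud('scene',d)
    q=X[...,:2]-[518,-73.5]; u,v=q@ax,q@ay
    m=(abs(u)<93)&(abs(v)<53)&(X[...,2]>55)&(X[...,2]<110)&(a.min(2)>165)
    A=np.c_[u[m],v[m],np.ones(m.sum())]; b=X[...,2][m]; k=abs(b-np.median(b))<8
    for _ in range(8):
        s=np.linalg.lstsq(A[k],b[k],rcond=None)[0]; k=abs(A@s-b)<3
    print(k.sum(),m.sum(),'tilt',np.degrees(s[:2]),'clear',s[2]-7)
togo([518,-73.5,410],np.radians(-12.7))
cv2.imwrite('pics/c7.png',cv2.resize(a[110:260,180:330],(600,600),interpolation=3)[:,:,::-1])
"
```

```text
436 497 tilt [ 0.10127602 -0.00806164] clear 79.76128195057566
445 505 tilt [-0.02035965 -0.12552494] clear 79.92098686850012
442 507 tilt [ 0.09112667 -0.06784725] clear 79.92140360191004
t 16.25 pos [518.2 -73.2 410.4] F [-0.96 -0.25 -6.19] gap 16.6 ff 108.14650297164917
shift [-0.1  0.3  0.4] turn [0.     0.     0.0014]
```

View pics/c7.png

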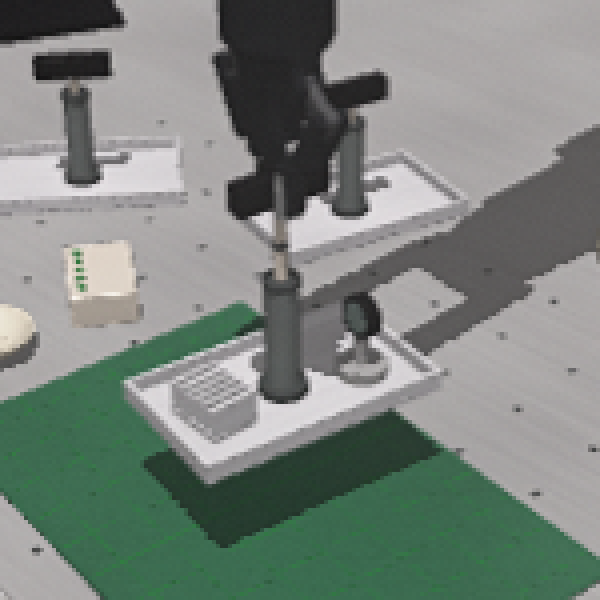

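The tray hangs level, steady and 80 mm clear. The lens (362,340) and heat sink (213,400) are still standing in it, so I'm handing in.

```bash
python3 -c "
from bench import arm
print(arm.job_done())"
```

```text
the job is handed in; nothing more can be done
None
```

I handed the job in at 16.25 s: I drew the handle out about 21 mm and held it over 2 s with the tray on the mat, then lifted the tray, which hangs level and steady 80 mm clear with the lens and heat sink still standing in it.

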